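# Load a milling arbor with its sleeve, cutter, collar and nut

### The job

Load the upright milling arbor: slide onto its post, from the bottom up, first the tall narrow sleeve, then the toothed cutter, then the flat plain collar, and last the knurled nut with its flange down. Each must sit level and flat on the one below; leave the tape measure, wood block and nippers where they lie.

Things in the scene. Friction and masses are not known exactly. Their poses are not given: they have to be found in the camera images.
- arbor: Milling arbor in its bench holder, fixed to the bench: a round dark steel base, 72 mm diameter and 6 mm high, with a bright upright post in its centre. The post is 14 mm in diameter up to 60 mm above the bench, then tapers to a 6 mm wide tip 68 mm above the bench. Origin at the centre of the base's underside, on the bench; z is up along the post.
- sleeve: Tall narrow steel sleeve, a plain tube 36 mm outside diameter, 26 mm high, through bore 22 mm. Stands upright on the bench. Origin at the centre of its underside, z up along its bore. About 0.14 kg.
- cutter: Toothed milling cutter, the widest of the loose parts: dark steel disc with 20 teeth round the rim, 62 mm outside diameter, 14 mm high, through bore 22 mm. It may be gripped over the teeth in any direction (across the grip it measures 62 to 64 mm). Lies flat. Origin at the centre of its underside, z up along its bore. About 0.2 kg.
- collar: Flat plain steel collar (thick washer) with smooth rim, 52 mm outside diameter, 12 mm high, through bore 22 mm. Lies flat. Origin at the centre of its underside, z up along its bore. About 0.11 kg.
- nut: Knurled steel nut, without thread, so that it just slides on: a flange 44 mm in diameter and 4 mm high at the bottom, above it a knurled body 32 mm in diameter, from 4 to 20 mm above its underside; through bore 22 mm. Stands on its flange. Origin at the centre of its underside, z up along its bore. About 0.12 kg.
- tape_measure: Bystander: yellow and black tape measure, 65 x 70 x 35 mm, loose. Origin at the centre of its underside.
- wood_block: Bystander: plain wooden block, 62 x 140 x 35 mm, loose, its length along its own y. Origin at the centre of its underside.
- nippers: Bystander: side-cutting nippers with black handles, 151 x 56 x 14 mm, loose, the length along their own x. Origin at the centre of their underside.
There are look-alikes about, which are no part of the job. What is shaped like the collar but pink or purple is not meant.

How it is judged (in metres and radians):
On the way, in this order (a step that is already met when the one before it is completed fails the run):
1. the sleeve sits on the post, flat on the base, and is let go (horizontal distance between sleeve and arbor below 0.007 m and z of sleeve in the frame of arbor between 0.003 and 0.009 m and angle between sleeve's own z axis and vertical below 0.12 rad and linear speed of sleeve below 0.02 m/s and contact force between sleeve and the fingers below 0.1 N), for 0.2 s.
2. the cutter sits on the post, flat on the sleeve, and is let go (horizontal distance between cutter and arbor below 0.007 m and z of cutter in the frame of arbor between 0.029 and 0.035 m and angle between cutter's own z axis and vertical below 0.12 rad and linear speed of cutter below 0.02 m/s and contact force between cutter and the fingers below 0.1 N), for 0.2 s.
3. the collar sits on the post, flat on the cutter, and is let go (horizontal distance between collar and arbor below 0.007 m and z of collar in the frame of arbor between 0.043 and 0.049 m and angle between collar's own z axis and vertical below 0.12 rad and linear speed of collar below 0.02 m/s and contact force between collar and the fingers below 0.1 N), for 0.2 s.
At the end, for the whole second after the job is handed in: On the post from the bottom up: sleeve, cutter, collar, nut; each axis within 7 mm of the post's, undersides within 3 mm of 6, 32, 46 and 58 mm above the bench, tilted under 0.12 rad, right way up as at the start, at rest and released (all of step 1 and all of step 2 and all of step 3 and horizontal distance between nut and arbor below 0.007 m and z of nut in the frame of arbor between 0.055 and 0.061 m and angle between nut's own z axis and vertical below 0.12 rad and linear speed of nut below 0.02 m/s and contact force between nut and the fingers below 0.1 N); the robot touches nothing.
It fails at once if the tape measure is moved by more than 20 mm (distance of tape_measure from where it was at the start of the episode above 0.02 m).
It fails at once if the wood block is moved by more than 20 mm (distance of wood_block from where it was at the start of the episode above 0.02 m).
It fails at once if the nippers are moved by more than 20 mm (distance of nippers from where it was at the start of the episode above 0.02 m).
It also fails if it takes over 90 s, if anything falls off the work surface, if the arm or the gripper's body presses on something with over 40 N, if the wrist force passes 120 N, or if a joint passes its speed limit or range.

### The arm

A 6-joint arm with a two-finger parallel gripper is mounted at the origin on a cart in front of the work surface, level with it; the furniture and walls round the work are solid. World frame = base frame: x ahead of the robot, y to its left, z up, the work surface at z = 0. Lengths are in mm, angles in rad, forces in N, time in s.
With the tool pointing down it reaches from about 350 to 875 mm from the base axis. Payload 15.5 kg.
Tool frame: the origin (TCP) lies between the finger pads; the fingertips stand 25 mm ahead of it and the grasp point (between the pads) lies 6 mm ahead of it; z points along the fingers, y is the line along which they close (so a half turn about z gives the same grasp; the last joint's range is limited). The gripper opens to 85 mm and grips with 20 to 120 N. Pads are 22 mm wide; open, the fingers measure 114 mm over their backs; the gripper's body (76 mm by 85 mm) begins 54 mm behind the grasp point. The pads swing forward as they close: fully open they stand 13 mm farther back than shut.
Start: joints at [-1.26, 0.494, 1.345, -0, 1.302, -0.096], TCP at [246.722, -574.243, 256.277] pointing down, gripper open.
Joint ranges: [-2.91, 2.91], [-0.82, 2.16], [0.22, 2.67], [-1.22, 4.37], [0.12, 2.79], [-3.08, 3.08]. Speed limits (rad/s): [1.89, 1.89, 2.57, 3.01, 3.01, 3.01].

### API

Orientations are given as a 3x3 rotation matrix whose columns are the frame's x, y, z axes.
In Python, from station import status, cams, ctrl gives the robot as it stands.
- The arm moves only by the tool move_arm, never from a script. Its argument "deltas" is a list of rows, each an object with "dr": the turn, a rotation vector about the tool's x, y, z as a fraction of full scale, a list of three; "xyz": the shift along the tool's x, y, z as a fraction of full scale, a list of three; "fingers": the closure, from 0 (fully open) to 1 (shut). A call has 1 to 12 rows; each row shifts and turns the commanded pose from where the row before left it, along the tool's axes as they then stand; what a row does not reach is not made up. Full scale, the value 1, is 0.2 m for a shift and 60 degrees for a turn. A row lasts 1/8 s, in which the tool goes at most 62.5 mm and 10.7 degrees, less where a joint would pass 70% of its speed; a pose out of reach is approached as far as the arm can. A call with a number of a shift or a turn outside -1 to 1 is refused whole. A call with a gripper value outside its range is refused whole. The fingers move at their own pace and stop on an object; "force" is the grip in N (left out, the last holds). Time passes only in rows, so rows that do not move let the fingers close. It gives the time, the measured TCP pose, the force, the opening and the grip force at its end, in the units of the state.
- status.sense(): the state, without advancing time (a new reading comes with each control period).
- cams.capture(name): name is "side" or "top" or "wrist"; returns a dict with "color" (400x640x3 uint8, red, green, blue), "fx", "fy", "cx", "cy" (pixels), "dist_coeffs" ([k1, k2, p1, p2, k3] as OpenCV has them; the pictures are not rectified), "position" and "rotation" of the camera in the world. Camera axes: x right, y up, looking along -z (the intrinsics and any distortion apply to the point x, -y, -z); pixel columns grow to the right and rows downward; lengths in mm; the calibration is good to about 2 mm. A picture is of the moment at which its call begins. There is no depth.
- ctrl.finish_job(): hands the job in; it is judged then, once.
The state is a dict: "time": time; "q": joint angles; "qd": joint speeds; "joint_efforts": joint torques, N m; "tool_pos": TCP position; "orientation": TCP orientation; "ft_force": force on the tool from outside, world axes, zero at the start; "ft_torque": the same for the moment, N m; "opening": finger opening in mm; "grip_force": force on a finger pad.
Only numpy, scipy, OpenCV 4.12 (cv2) and the standard library are available. Lean on these libraries where they do the work, as an engineer would, in place of code of your own. Each camera call takes 0.05 s, during which the arm holds its last target. There are 200 camera calls.

## Working session

There is one attempt and no reset: what is moved stays moved. The work goes in short steps, Python scripts to look and compute and a tool call to move; the robot and the scene stay as the last step left them, time stands still between calls to the robot, and variables do not carry over. Pictures are saved under pics/ and viewed, at most 14 in all, crops included, and the job is handed in when it is done.

Besides the shell and the picture viewer there is one more tool, called as a command line: name --argument value ..., lists and objects as JSON in quotes. move_arm: Moves the arm, as the interface text tells. Its arguments: {"type":"object","properties":{"deltas":{"type":"array","items":{"type":"object","properties":{"dr":{"type":"array","items":{"type":"number"}},"xyz":{"type":"array","items":{"type":"number"}},"fingers":{"type":"number"}}}},"force":{"type":"number"}},"required":["deltas"]}

```bash
mkdir -p pics; ls
cat > h.py <<'E'
import numpy as np, cv2
from station import status, cams, ctrl
def cap(n,f):
    c=cams.capture(n); cv2.imwrite('pics/'+f,c['color'][:,:,::-1]); 
    import pickle; pickle.dump(c,open('pics/'+f+'.pkl','wb')); return c
def load(f):
    import pickle; return pickle.load(open('pics/'+f+'.pkl','rb'))
def K(c): return np.array([[c['fx'],0,c['cx']],[0,c['fy'],c['cy']],[0,0,1.]])
def w(c,u,v,z):
    p=cv2.undistortPoints(np.array([[[u,v]]],float),K(c),np.array(c['dist_coeffs'],float))[0,0]
    d=np.array(c['rotation'])@np.array([p[0],-p[1],-1]); o=np.array(c['position'])
    return o+d*(z-o[2])/d[2]
def proj(c,P):
    P=np.atleast_2d(np.array(P,float)); q=(P-np.array(c['position']))@np.array(c['rotation'])
    q=q*[1,-1,-1]; return cv2.projectPoints(q,np.zeros(3),np.zeros(3),K(c),np.array(c['dist_coeffs'],float))[0][:,0]
E
python3 - <<'E'
from h import *
for n in('top','side'):
    c=cap(n,n+'1.png'); print(n,c['position'],np.round(c['rotation'],3).tolist(),c['fx'],c['dist_coeffs'])
s=status.sense(); print(s['tool_pos'],np.round(s['orientation'],3).tolist(),s['opening'],s['time'])
E
```

```text
pics
top [ 410.5123489  -182.85895763 1059.7740764 ] [[0.022, 0.989, -0.143], [-1.0, 0.023, 0.008], [0.011, 0.143, 0.99]] 444.0135871565542 [-0.09357561  0.          0.          0.          0.        ]
side [ 87.77373997 661.87724604 473.26220509] [[-0.862, 0.189, -0.471], [-0.507, -0.368, 0.78], [-0.026, 0.911, 0.412]] 475.87875646038185 [0.04865298 0.         0.         0.         0.        ]
[ 246.6385094  -573.95933562  255.76698347] [[0.919, 0.395, -0.0], [0.395, -0.919, 0.001], [0.0, -0.001, -1.0]] 85.07956833486364 0.1
```

View pics/top1.png

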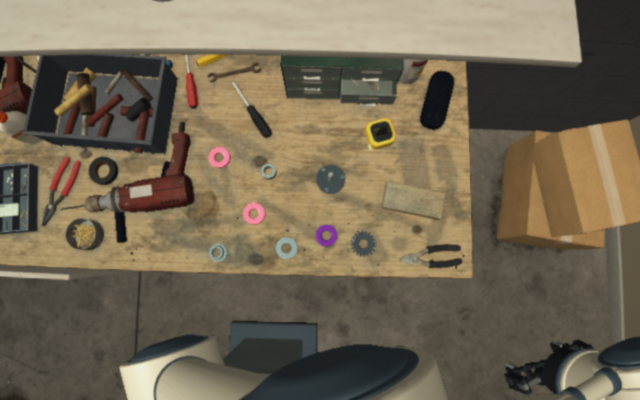

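View pics/side1.png

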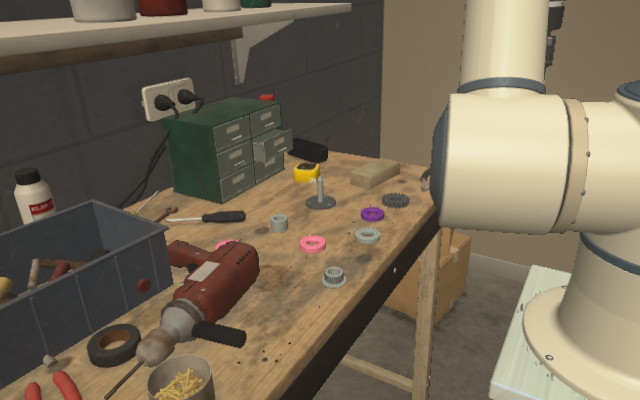

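Top view: sleeve ~(268,171), arbor ~(330,179), collar ~(286,247), nut ~(218,252) and cutter ~(363,242). The pink and purple rings are decoys. The wood block, tape measure and nippers are to the right. Next I'll enlarge this area.

Run:
```python
from h import *
c=load('top1.png'); im=c['color'][150:275,195:395,::-1]
cv2.imwrite('pics/t1c.png',cv2.resize(im,None,fx=4,fy=4,interpolation=cv2.INTER_CUBIC))
c=load('side1.png'); im=c['color'][150:300,250:450,::-1]
cv2.imwrite('pics/s1c.png',cv2.resize(im,None,fx=4,fy=4,interpolation=cv2.INTER_CUBIC))
```

```text
(no output)
```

View pics/t1c.png

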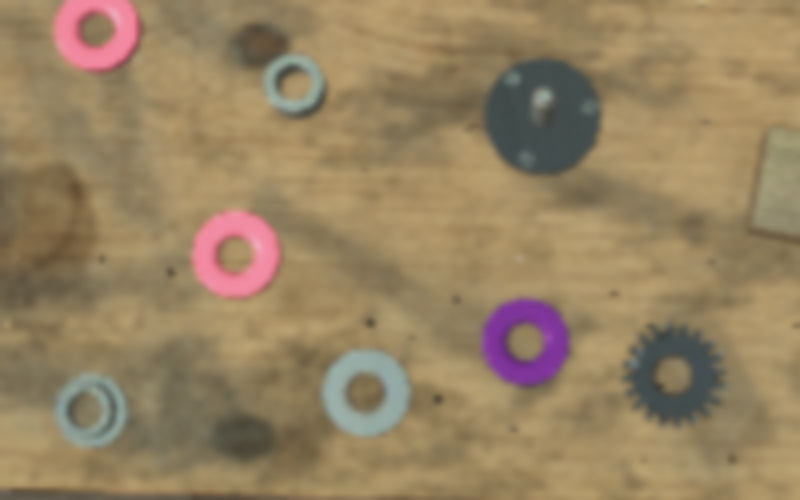

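View pics/s1c.png

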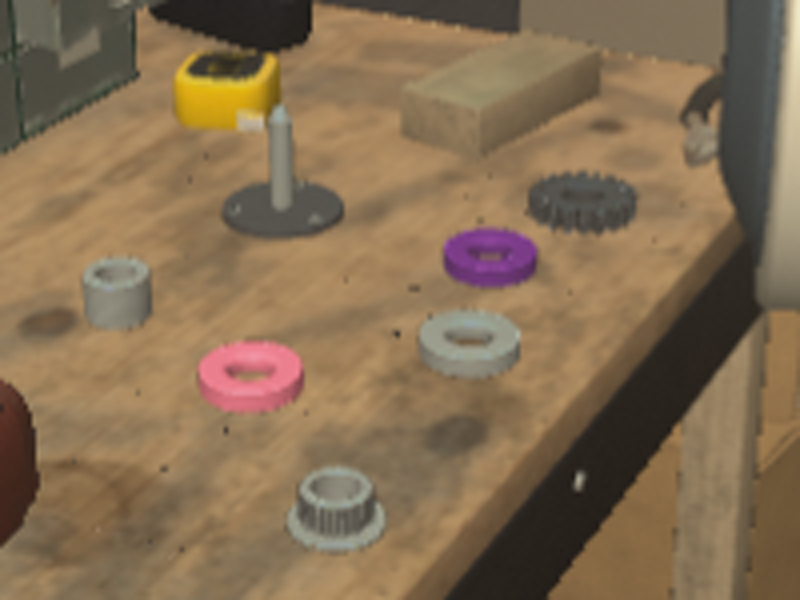

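Crop of the top view: sleeve rim centre (294,83), arbor base (543,116), post tip (543,97), collar (366,392), nut flange (91,410) and cutter (674,374). Crop of the side view: sleeve top (117,272), arbor base (283,208), tip (281,107), collar (469,338), nut top (338,486) and cutter (582,194).

Run:
```python
from h import *
t=load('top1.png'); s=load('side1.png')
f=lambda u,v,x0,y0:((u+.5)/4-.5+x0,(v+.5)/4-.5+y0)
for n,z,a,b in [('sleeve',26,(294,83),(117,272)),('base',6,(543,116),(283,208)),('tip',68,(543,97),(281,107)),('collar',12,(366,392),(469,338)),('cutter',14,(674,374),(582,194)),('nutfl',4,(91,410),None),('nuttop',20,(86,409),(338,486))]:
    print(n,w(t,*f(*a,195,150),z).round(1), w(s,*f(*b,250,150),z).round(1) if b else '')
for n,u,v in [('blockTL',390,184),('blockBR',443,218),('nip tip',402,262),('tape',381,133)]: print(n,w(t,u,v,35).round(0))
```

```text
sleeve [626.7 -54.1  26. ] [629.7 -56.   26. ]
base [ 614.1 -202.7    6. ] [ 615.6 -201.8    6. ]
tip [ 613.1 -201.3   68. ] [ 617.2 -205.6   68. ]
collar [ 445.6 -102.    12. ] [ 446.7 -100.    12. ]
cutter [ 460.1 -282.7   14. ] [ 462.3 -283.1   14. ]
nutfl [431.   61.6   4. ] 
nuttop [431.2  60.9  20. ] [433.1  58.5  20. ]
blockTL [ 599. -343.   35.]
blockBR [ 521. -468.   35.]
nip tip [ 418. -371.   35.]
tape [ 723. -321.   35.]
```

move_arm --deltas '[{"xyz": [0.2315,-0.136,0.03],"fingers": 0},{"xyz": [0.2315,-0.136,0.03],"fingers": 0},{"xyz": [0.2315,-0.136,0.03],"fingers": 0},{"xyz": [0.2315,-0.136,0.03],"fingers": 0},{"xyz": [0.2315,-0.136,0.03],"fingers": 0},{"xyz": [0.2315,-0.136,0.03],"fingers": 0},{"xyz": [0.2315,-0.136,0.03],"fingers": 0},{"xyz": [0.2315,-0.136,0.03],"fingers": 0},{"xyz": [0.2315,-0.136,0.03],"fingers": 0},{"xyz": [0.2315,-0.136,0.03],"fingers": 0},{"xyz": [0.2315,-0.136,0.03],"fingers": 0},{"xyz": [0.2315,-0.136,0.03],"fingers": 0}]' --force 40

```text
$.deltas[0]: bad value
```

Run:
```python
from h import *
c=cap('wrist','w1.png'); print(c['position'],np.round(c['rotation'],3).tolist(),c['fx'])
s=status.sense(); print(s['tool_pos'],s['q'],s['opening'],s['time'])
print(proj(c,[[628,-55,26],[614.5,-202.3,6],list(s['tool_pos'])]))
```

```text
[ 307.43892966 -547.78804786  372.14602898] [[0.394, 0.887, 0.241], [-0.919, 0.381, 0.103], [-0.001, -0.262, 0.965]] 321.5180782403997
[ 246.64277288 -574.00731192  255.82440957] [-1.26050863e+00  4.94064051e-01  1.34598328e+00  4.63449316e-06
  1.30248257e+00 -9.55024776e-02] 85.1258041322835 0.15
[[ -43.49442258 -433.73702041]
 [  98.70036769 -372.24883937]
 [ 322.44080237  279.02710263]]
```

View pics/w1.png

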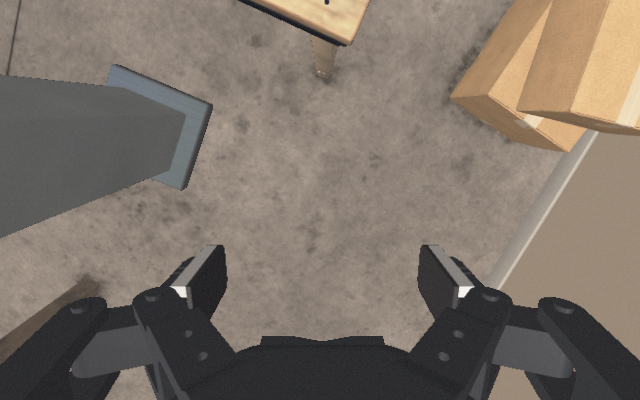

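The move was refused, probably because "dr" is required, so the wrist view shows only the floor and the open fingers at about (205,265) and (440,265).

move_arm --deltas '[{"dr": [0,0,0],"xyz": [0.2315,-0.136,0.03],"fingers": 0},{"dr": [0,0,0],"xyz": [0.2315,-0.136,0.03],"fingers": 0},{"dr": [0,0,0],"xyz": [0.2315,-0.136,0.03],"fingers": 0},{"dr": [0,0,0],"xyz": [0.2315,-0.136,0.03],"fingers": 0},{"dr": [0,0,0],"xyz": [0.2315,-0.136,0.03],"fingers": 0},{"dr": [0,0,0],"xyz": [0.2315,-0.136,0.03],"fingers": 0},{"dr": [0,0,0],"xyz": [0.2315,-0.136,0.03],"fingers": 0},{"dr": [0,0,0],"xyz": [0.2315,-0.136,0.03],"fingers": 0},{"dr": [0,0,0],"xyz": [0.2315,-0.136,0.03],"fingers": 0},{"dr": [0,0,0],"xyz": [0.2315,-0.136,0.03],"fingers": 0},{"dr": [0,0,0],"xyz": [0.2315,-0.136,0.03],"fingers": 0},{"dr": [0,0,0],"xyz": [0.2315,-0.136,0.03],"fingers": 0}]' --force 40

```text
time: 1.65
tool_pos: [629.2, -53.4, 183.9]
orientation: [[0.919, 0.395, -0.0], [0.395, -0.919, -0.0], [-0.0, -0.0, -1.0]]
ft_force: [0.2, -0.8, -0.1]
opening: 85.4
grip_force: 0.0
```

Run:
```python
from h import *
c=cap('wrist','w2.png')
s=status.sense(); print(s['tool_pos'],s['q'],s['opening'],s['time'])
print(proj(c,[[628,-55,26],[614.5,-202.3,6],[614.5,-202.3,68]]))
```

```text
[632.03395482 -48.52361591 183.22021063] [-0.17175107  0.57865658  1.40662027  0.00214822  1.15545614  0.9901331 ] 85.61159531535039 1.7
[[323.18988864 189.0143781 ]
 [452.80645564 252.54015959]
 [482.27829132 285.0799615 ]]
```

View pics/w2.png

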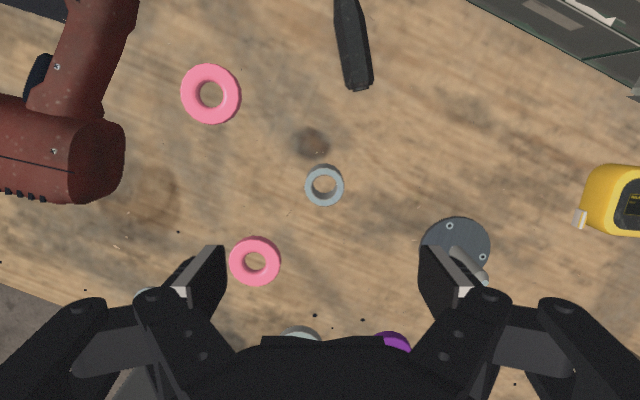

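Wrist view: sleeve rim at (324,185), predicted (323,189). Arbor base centre is about (456,253), predicted (453,252.5). The estimates agree within about 2 mm. The arm was still settling, so I'll measure again.

Run:
```python
from h import *
c=load('w2.png')
print(w(c,324,186,26),w(c,456,252,6), c['position'])
g=cv2.cvtColor(c['color'],cv2.COLOR_RGB2GRAY)
c=cap('wrist','w3.png'); s=status.sense(); print(s['tool_pos'],c['position'],np.abs(s['qd']).max())
g=cv2.medianBlur(cv2.cvtColor(c['color'],cv2.COLOR_RGB2GRAY),3)
h=cv2.HoughCircles(g,cv2.HOUGH_GRADIENT_ALT,1,10,param1=150,param2=.6,minRadius=8,maxRadius=40)
if h is not None:
  for a in h[0]: print(a,w(c,a[0],a[1],26))
```

```text
[630.77961915 -54.57700634  26.        ] [ 616.27700109 -204.98392757    6.        ] [689.9666923  -27.10272262 300.28910746]
[630.38671321 -50.93719472 183.33583791] [692.5842926  -22.30839926 299.69645948] 0.06833333259932388
[328.       192.        17.680817] [630.41093471 -54.72522175  26.        ]
[214.       100.        30.194736] [664.72571862  62.32844434  26.        ]
[256.      266.       25.91315] [537.9061506  -21.40339313  26.        ]
[468.      248.       28.62067] [ 632.82100191 -195.49555654   26.        ]
[214.       100.        14.011467] [664.72571862  62.32844434  26.        ]
[445.       280.        28.597078] [ 595.30813126 -191.9952123    26.        ]
[309.       156.        21.713375] [653.03086139 -27.13709286  26.        ]
[136.     104.      30.2404] [636.34304575 121.302681    26.        ]
[102.       151.        27.602661] [586.69332541 138.60219843  26.        ]
[362.        83.        14.388295] [724.59905015 -43.52783098  26.        ]
[499.       271.        16.089546] [ 623.91158402 -235.08963746   26.        ]
[256.       266.        11.656129] [537.9061506  -21.40339313  26.        ]
[ 44.       102.        14.648633] [607.53857966 194.5034913   26.        ]
[574.        24.        13.992338] [ 832.70595914 -178.08748113   26.        ]
[ 81.       366.        11.577903] [352.4607726  109.20410807  26.        ]
```

move_arm --deltas '[{"dr": [0,0,0],"xyz": [0,0,0.1],"fingers": 0},{"dr": [0,0,0],"xyz": [0,0,0.15],"fingers": 0},{"dr": [0,0,0],"xyz": [0,0,0.15],"fingers": 0},{"dr": [0,0,0],"xyz": [0,0,0],"fingers": 0},{"dr": [0,0,0],"xyz": [0,0,0],"fingers": 0},{"dr": [0,0,0],"xyz": [0,0,0],"fingers": 0}]' --force 40

```text
time: 2.5
tool_pos: [629.0, -55.2, 105.6]
orientation: [[0.919, 0.395, 0.002], [0.395, -0.919, -0.0], [0.002, 0.001, -1.0]]
ft_force: [0.2, -0.0, 0.8]
opening: 85.7
grip_force: 0.0
```

move_arm --deltas '[{"dr": [0,0,0],"xyz": [0,0,0.125],"fingers": 0},{"dr": [0,0,0],"xyz": [0,0,0.125],"fingers": 0},{"dr": [0,0,0],"xyz": [0,0,0.11],"fingers": 0},{"dr": [0,0,0],"xyz": [0,0,0],"fingers": 0},{"dr": [0,0,0],"xyz": [0,0,0],"fingers": 0},{"dr": [0,0,0],"xyz": [0,0,0],"fingers": 1},{"dr": [0,0,0],"xyz": [0,0,0],"fingers": 1},{"dr": [0,0,0],"xyz": [0,0,0],"fingers": 1},{"dr": [0,0,0],"xyz": [0,0,0],"fingers": 1}]' --force 40

```text
time: 3.62
tool_pos: [628.6, -55.0, 32.9]
orientation: [[0.919, 0.395, 0.001], [0.395, -0.919, -0.0], [0.001, 0.0, -1.0]]
ft_force: [-2.4, 0.1, 8.8]
opening: 32.7
grip_force: 39.0
```

move_arm --deltas '[{"dr": [0,0,0],"xyz": [0,0,-0.1],"fingers": 1},{"dr": [0,0,0],"xyz": [0,0,-0.15],"fingers": 1},{"dr": [0,0,0],"xyz": [0,0,-0.15],"fingers": 1},{"dr": [0,0,0],"xyz": [0,0,0],"fingers": 1},{"dr": [0,0,0],"xyz": [0,0,0],"fingers": 1},{"dr": [0,0,0],"xyz": [0,0,0],"fingers": 1}]'

```text
time: 4.38
tool_pos: [627.8, -54.9, 111.6]
orientation: [[0.919, 0.395, -0.001], [0.395, -0.919, 0.0], [-0.001, -0.001, -1.0]]
ft_force: [-0.5, 0.4, -1.4]
opening: 32.1
grip_force: 40.2
```

Run:
```python
from h import *
c=cap('wrist','w4.png'); d=cap('side','s4.png')
s=status.sense(); print(s['tool_pos'],s['opening'])
a=cv2.resize(c['color'][150:350,160:480,::-1],None,fx=2.5,fy=2.5,interpolation=cv2.INTER_CUBIC)[:300*2-100]
u,v=proj(d,[s['tool_pos']])[0]; u,v=int(u),int(v); print(u,v)
b=cv2.resize(d['color'][v-50:v+50,u-80:u+80,::-1],(800,500),interpolation=cv2.INTER_CUBIC)
cv2.imwrite('pics/c4.png',cv2.resize(np.vstack([a,b]),(480,600)))
```

```text
[627.95959487 -54.96776377 111.56291088] 32.355123755858024
276 180
```

View pics/c4.png

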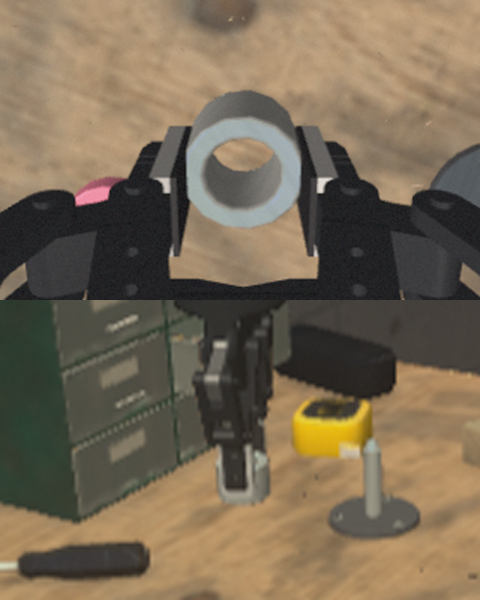

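The sleeve is held upright between the pads. Its top rim is centred at crop (245,172), about (323.3,264.7) in the full image.

Run:
```python
from h import *
c=load('w4.png'); p=np.array([627.96,-54.97,111.6])
R=np.array([[.919,.395,0],[.395,-.919,0],[0,0,-1]])
q=w(c,323.3,264.7,105); print(q,'tool offs',R.T@(q-p))
q=w(load('w3.png'),328,192,26); print('pre',R.T@(q-[629,-55.1,0]))
print(proj(c,[p,p-[0,0,7]]))
print('to base, tool axes', R.T@(np.array([615.5,-203,0])-p)/200)
```

```text
[630.71015762 -54.14779184 105.        ] tool offs [2.85216708 0.33070296 6.6       ]
pre [  1.44468641   0.212898   -26.        ]
[[322.5387869  278.73791193]
 [322.51522481 270.34346361]]
to base, tool axes [-0.34961295  0.65558935  0.558     ]
```

move_arm --deltas '[{"dr": [0,0,0],"xyz": [0,0,-0.08],"fingers": 1},{"dr": [0,0,0],"xyz": [-0.072,0.131,0],"fingers": 1},{"dr": [0,0,0],"xyz": [-0.072,0.131,0],"fingers": 1},{"dr": [0,0,0],"xyz": [-0.072,0.131,0],"fingers": 1},{"dr": [0,0,0],"xyz": [-0.072,0.131,0],"fingers": 1},{"dr": [0,0,0],"xyz": [-0.071,0.131,0],"fingers": 1},{"dr": [0,0,0],"xyz": [0,0,0],"fingers": 1},{"dr": [0,0,0],"xyz": [0,0,0],"fingers": 1},{"dr": [0,0,0],"xyz": [0,0,0],"fingers": 1},{"dr": [0,0,0],"xyz": [0,0,0],"fingers": 1}]'

```text
time: 5.72
tool_pos: [614.2, -203.1, 128.4]
orientation: [[0.918, 0.396, -0.0], [0.396, -0.918, 0.0], [0.0, -0.0, -1.0]]
ft_force: [-0.5, -1.2, -1.3]
opening: 32.1
grip_force: 40.2
```

Run:
```python
from h import *
c=cap('wrist','w5.png'); d=cap('side','s5.png')
s=status.sense(); print(s['tool_pos'],s['opening'])
a=cv2.resize(c['color'][170:290,240:400,::-1],None,fx=4,fy=4,interpolation=cv2.INTER_CUBIC)[:300]
a=cv2.resize(c['color'][200:275,250:390,::-1],None,fx=4,fy=4,interpolation=cv2.INTER_CUBIC)
b=cv2.resize(d['color'][145:215,270:410,::-1],None,fx=4,fy=4,interpolation=cv2.INTER_CUBIC)
cv2.imwrite('pics/c5.png',np.vstack([a,b]))
for P in ([615.5,-203,68],[615.5,-203,6],[615.5,-203,60]): print(proj(c,P))
```

```text
[ 614.18560736 -203.27916141  128.32155475] 32.43320241198319
[[322.96536599 224.38222561]]
[[322.68661831 196.47954053]]
[[322.91984074 219.82303483]]
```

View pics/c5.png

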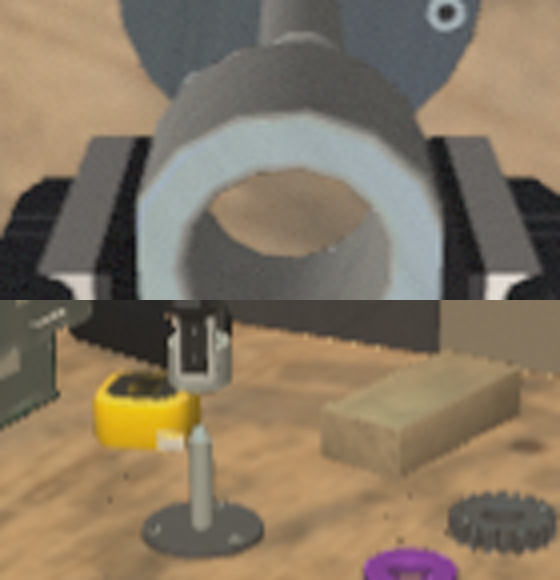

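Wrist view: the post is at column ~325.4 and the sleeve centre at ~322.5, so the sleeve needs about +1.8 mm in tool y. In the side view, the sleeve (col ~200) and the post (col ~200) line up in tool x.

move_arm --deltas '[{"dr": [0,0,0],"xyz": [0,0.009,0.05],"fingers": 1},{"dr": [0,0,0],"xyz": [0,0,0.07],"fingers": 1},{"dr": [0,0,0],"xyz": [0,0,0.08],"fingers": 1},{"dr": [0,0,0],"xyz": [0,0,0.08],"fingers": 1},{"dr": [0,0,0],"xyz": [0,0,0.08],"fingers": 1},{"dr": [0,0,0],"xyz": [0,0,0.075],"fingers": 1},{"dr": [0,0,0],"xyz": [0,0,0],"fingers": 1},{"dr": [0,0,0],"xyz": [0,0,0],"fingers": 1},{"dr": [0,0,0],"xyz": [0,0,0],"fingers": 1}]'

```text
time: 6.95
tool_pos: [615.1, -205.5, 41.8]
orientation: [[0.919, 0.395, 0.001], [0.395, -0.919, -0.0], [0.001, 0.001, -1.0]]
ft_force: [0.4, -0.4, -0.4]
opening: 32.6
grip_force: 39.8
```

move_arm --deltas '[{"dr": [0,0,0],"xyz": [0,0,0.011],"fingers": 1},{"dr": [0,0,0],"xyz": [0,0,0],"fingers": 1},{"dr": [0,0,0],"xyz": [0,0,0],"fingers": 0},{"dr": [0,0,0],"xyz": [0,0,0],"fingers": 0},{"dr": [0,0,0],"xyz": [0,0,0],"fingers": 0},{"dr": [0,0,0],"xyz": [0,0,0],"fingers": 0},{"dr": [0,0,0],"xyz": [0,0,-0.1],"fingers": 0},{"dr": [0,0,0],"xyz": [0,0,-0.15],"fingers": 0},{"dr": [0,0,0],"xyz": [0,0,-0.15],"fingers": 0},{"dr": [0,0,0],"xyz": [0,0,-0.15],"fingers": 0}]'

```text
time: 8.2
tool_pos: [615.0, -205.4, 151.6]
orientation: [[0.919, 0.395, 0.001], [0.395, -0.919, -0.0], [0.001, 0.001, -1.0]]
ft_force: [0.7, 0.6, -0.4]
opening: 85.7
grip_force: 0.0
```

Run:
```python
from h import *
d=cap('side','s6.png'); c=cap('wrist','w6.png')
s=status.sense(); p=s['tool_pos']; print(p)
R=np.array(s['orientation'])
for P in ([460.9,-282.9,0],): print(R.T@(np.array(P)-p)/200)
a=cv2.resize(c['color'][150:275,240:400,::-1],None,fx=4,fy=4,interpolation=cv2.INTER_CUBIC)[:300]
b=cv2.resize(d['color'][150:225,270:430,::-1],None,fx=4,fy=4,interpolation=cv2.INTER_CUBIC)
cv2.imwrite('pics/c6.png',np.vstack([a,b]))
```

```text
[ 616.52754174 -206.07781383  153.87452075]
[-0.86993501  0.0420788   0.76577814]
```

View pics/c6.png

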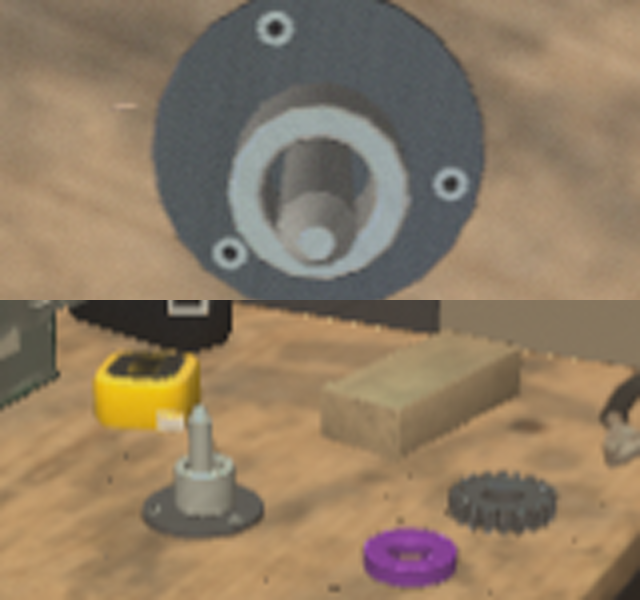

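The sleeve is seated flat and centred on the post. Next is the cutter.

move_arm --deltas '[{"dr": [0,0,0],"xyz": [-0.174,0.008,0],"fingers": 0},{"dr": [0,0,0],"xyz": [-0.174,0.008,0],"fingers": 0},{"dr": [0,0,0],"xyz": [-0.174,0.009,0],"fingers": 0},{"dr": [0,0,0],"xyz": [-0.174,0.009,0],"fingers": 0},{"dr": [0,0,0],"xyz": [-0.174,0.008,0],"fingers": 0},{"dr": [0,0,0],"xyz": [0,0,0],"fingers": 0},{"dr": [0,0,0],"xyz": [0,0,0],"fingers": 0},{"dr": [0,0,0],"xyz": [0,0,0],"fingers": 0},{"dr": [0,0,0],"xyz": [0,0,0],"fingers": 0}]'

```text
time: 9.43
tool_pos: [458.7, -281.5, 149.1]
orientation: [[0.918, 0.396, 0.0], [0.396, -0.918, -0.0], [0.0, 0.0, -1.0]]
ft_force: [0.7, -0.5, -0.9]
opening: 85.4
grip_force: 0.0
```

```bash
cat >> h.py <<'E'
def wx(u,v,f): return (u+.5)/f-.5,(v+.5)/f-.5
def blob(c,pred,win,lo,hi):
    "centroid of pixels with HSV in range near pred, outline filled"
    m=cv2.inRange(cv2.cvtColor(c['color'],cv2.COLOR_RGB2HSV),lo,hi); k=np.zeros_like(m)
    cv2.circle(k,tuple(int(i) for i in pred),win,255,-1); m&=k
    cs=cv2.findContours(m,cv2.RETR_EXTERNAL,cv2.CHAIN_APPROX_NONE)[0]; a=max(cs,key=cv2.contourArea)
    return cv2.minEnclosingCircle(a),cv2.fitEllipse(cv2.convexHull(a))
E
python3 - <<'E'
from h import *
c6=load('w6.png'); print('tip',w(c6,319,210.5,68))
c=cap('wrist','w7.png'); s=status.sense(); p=s['tool_pos']; print(p)
q=proj(c,[461,-283,14])[0]; print(q)
print(c['color'][int(q[1])-2,int(q[0])+14:int(q[0])+40:4].tolist())
cv2.imwrite('pics/c7.png',cv2.resize(c['color'][140:290,220:430,::-1],None,fx=3,fy=3,interpolation=cv2.INTER_CUBIC))
E
```

```text
tip [ 617.10365375 -203.9779967    68.        ]
[ 458.67250214 -281.50563252  149.04223826]
[324.87221885 192.07678662]
[[161, 141, 119], [92, 98, 103], [93, 98, 104], [90, 97, 104], [92, 97, 101], [97, 103, 105], [94, 99, 104]]
```

View pics/c7.png

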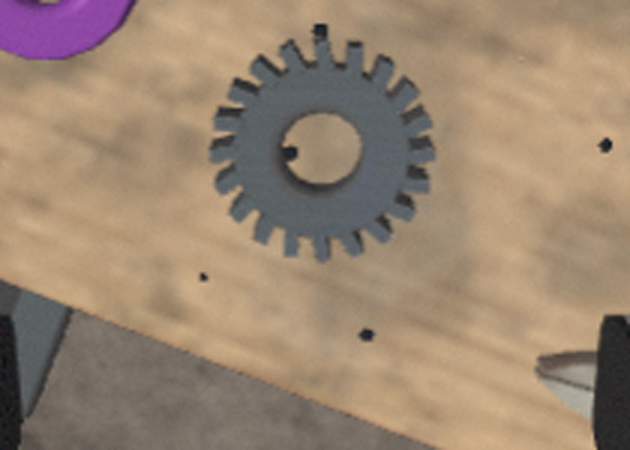

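Run:
```python
from h import *
c=load('w7.png'); p=np.array([458.67,-281.5,149]); R=np.array([[.919,.395,0],[.395,-.919,0],[0,0,-1]])
f=lambda u,v:((u+.5)/3-.5+220,(v+.5)/3-.5+140)
for z,u,v in ((14,322,149),(8,537,365),(8,575,350)): 
    q=w(c,*f(u,v),z); print(q,R.T@(q-p))
```

```text
[ 463.7714927  -283.66857998   14.        ] [  3.8316827    4.00801462 135.        ]
[ 427.47966968 -368.39258871    8.        ] [-62.9864861   67.53410855 141.        ]
[ 436.15358538 -376.46309752    8.        ] [-58.20300856  78.37710285 141.        ]
```

move_arm --deltas '[{"dr": [0,0,0],"xyz": [0.016,0.0175,0.1],"fingers": 0},{"dr": [0,0,0],"xyz": [0,0,0.15],"fingers": 0},{"dr": [0,0,0],"xyz": [0,0,0.15],"fingers": 0},{"dr": [0,0,0],"xyz": [0,0,0.12],"fingers": 0},{"dr": [0,0,0],"xyz": [0,0,0.1],"fingers": 0},{"dr": [0,0,0],"xyz": [0,0,0],"fingers": 0},{"dr": [0,0,0],"xyz": [0,0,0],"fingers": 0},{"dr": [0,0,0],"xyz": [0,0,0],"fingers": 0}]'

```text
time: 10.48
tool_pos: [463.0, -284.0, 25.9]
orientation: [[0.919, 0.395, 0.001], [0.395, -0.919, -0.001], [0.001, 0.001, -1.0]]
ft_force: [-0.6, 0.0, 0.0]
opening: 85.1
grip_force: 0.0
```

Down 1.5 mm more, then close and lift.

move_arm --deltas '[{"dr": [0,0,0],"xyz": [0,0,0.007],"fingers": 1},{"dr": [0,0,0],"xyz": [0,0,0],"fingers": 1},{"dr": [0,0,0],"xyz": [0,0,0],"fingers": 1},{"dr": [0,0,0],"xyz": [0,0,0],"fingers": 1}]'

```text
time: 10.98
tool_pos: [462.8, -283.9, 24.2]
orientation: [[0.919, 0.395, 0.001], [0.395, -0.919, -0.0], [0.0, 0.001, -1.0]]
ft_force: [-1.4, 1.7, 7.8]
opening: 60.4
grip_force: 41.8
```

move_arm --deltas '[{"dr": [0,0,0],"xyz": [0,0,-0.1],"fingers": 1},{"dr": [0,0,0],"xyz": [0,0,-0.15],"fingers": 1},{"dr": [0,0,0],"xyz": [0,0,-0.15],"fingers": 1},{"dr": [0,0,0],"xyz": [0,0,-0.12],"fingers": 1},{"dr": [0,0,0],"xyz": [0,0,0],"fingers": 1},{"dr": [0,0,0],"xyz": [0,0,0],"fingers": 1}]'

```text
time: 11.72
tool_pos: [462.2, -283.5, 127.0]
orientation: [[0.919, 0.395, -0.001], [0.395, -0.919, 0.001], [-0.0, -0.001, -1.0]]
ft_force: [0.2, 0.2, -1.9]
opening: 60.8
grip_force: 45.7
```

Run:
```python
from h import *
s=status.sense(); p=s['tool_pos']; R=np.array(s['orientation']); print(p,s['opening'],s['ft_force'])
print(R.T@(np.array([615.3,-205.3,0])-p)/200)
```

```text
[ 462.21609523 -283.48153127  126.99245341] 60.76995860072399 [ 0.17572811  0.20383243 -1.87968099]
[ 0.85782402 -0.05656149  0.6346587 ]
```

move_arm --deltas '[{"dr": [0,0,0],"xyz": [0.1715,-0.0113,0],"fingers": 1},{"dr": [0,0,0],"xyz": [0.1715,-0.0113,0],"fingers": 1},{"dr": [0,0,0],"xyz": [0.1715,-0.0113,0],"fingers": 1},{"dr": [0,0,0],"xyz": [0.1715,-0.0113,0],"fingers": 1},{"dr": [0,0,0],"xyz": [0.1715,-0.0113,0],"fingers": 1},{"dr": [0,0,0],"xyz": [0,0,0],"fingers": 1},{"dr": [0,0,0],"xyz": [0,0,0],"fingers": 1},{"dr": [0,0,0],"xyz": [0,0,0],"fingers": 1},{"dr": [0,0,0],"xyz": [0,0,0],"fingers": 1}]'

```text
time: 12.85
tool_pos: [615.2, -206.1, 127.6]
orientation: [[0.919, 0.394, -0.0], [0.394, -0.919, 0.0], [-0.0, -0.0, -1.0]]
ft_force: [-0.2, 0.2, -2.3]
opening: 60.8
grip_force: 45.7
```

Run:
```python
from h import *
c=cap('wrist','w8.png'); d=cap('side','s8.png')
s=status.sense(); p=s['tool_pos']; print(p,s['opening'])
u=p[2]-24.2; R=np.array(s['orientation'])
print(proj(c,[p+R@[0,0,p[2]-u-14]]), proj(c,[617,-204,68]),proj(d,[p+R@[0,0,p[2]-u-7],[617,-204,68]]))
a=cv2.resize(c['color'][200:275,250:390,::-1],None,fx=4,fy=4,interpolation=cv2.INTER_CUBIC)
b=cv2.resize(d['color'][145:215,270:410,::-1],None,fx=4,fy=4,interpolation=cv2.INTER_CUBIC)
cv2.imwrite('pics/c8.png',np.vstack([a,b]))
```

```text
[ 615.39066814 -205.9666439   127.7295702 ] 60.451109916795296
[[322.31481147 266.56285361]] [[320.17763967 222.6964632 ]] [[320.1245513  158.9441814 ]
 [319.60079849 176.62149038]]
```

View pics/c8.png

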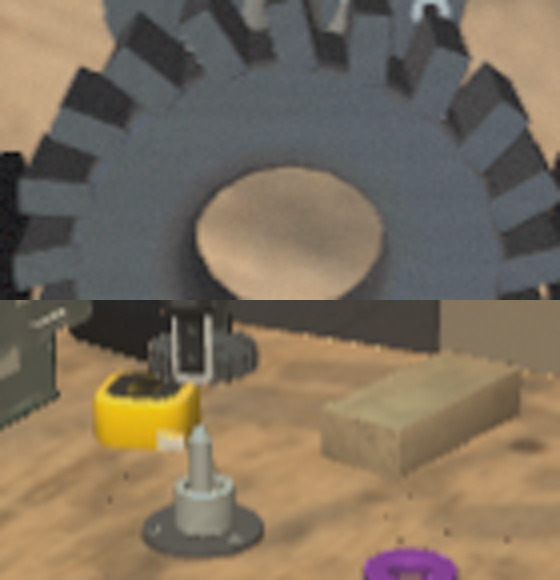

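Side view: the cutter centre is at col ~203.5 and the post axis at ~198.5, so it needs about +2.5 mm in tool x. The wrist lateral check gives about -1.2 mm in tool y.

move_arm --deltas '[{"dr": [0,0,0],"xyz": [0.0125,-0.006,0.03],"fingers": 1},{"dr": [0,0,0],"xyz": [0,0,0.06],"fingers": 1},{"dr": [0,0,0],"xyz": [0,0,0.06],"fingers": 1},{"dr": [0,0,0],"xyz": [0,0,0.06],"fingers": 1},{"dr": [0,0,0],"xyz": [0,0,0.06],"fingers": 1},{"dr": [0,0,0],"xyz": [0,0,0.07],"fingers": 1},{"dr": [0,0,0],"xyz": [0,0,0],"fingers": 1},{"dr": [0,0,0],"xyz": [0,0,0],"fingers": 1},{"dr": [0,0,0],"xyz": [0,0,0],"fingers": 1}]'

```text
time: 14.08
tool_pos: [617.8, -203.7, 60.2]
orientation: [[0.919, 0.395, 0.001], [0.395, -0.919, -0.0], [0.001, 0.001, -1.0]]
ft_force: [0.1, -0.1, -1.8]
opening: 60.6
grip_force: 45.7
```

move_arm --deltas '[{"dr": [0,0,0],"xyz": [0,0,0.015],"fingers": 1},{"dr": [0,0,0],"xyz": [0,0,0.003],"fingers": 1},{"dr": [0,0,0],"xyz": [0,0,0],"fingers": 1},{"dr": [0,0,0],"xyz": [0,0,0],"fingers": 0},{"dr": [0,0,0],"xyz": [0,0,0],"fingers": 0},{"dr": [0,0,0],"xyz": [0,0,0],"fingers": 0},{"dr": [0,0,0],"xyz": [0,0,-0.1],"fingers": 0},{"dr": [0,0,0],"xyz": [0,0,-0.15],"fingers": 0},{"dr": [0,0,0],"xyz": [0,0,-0.15],"fingers": 0},{"dr": [0,0,0],"xyz": [0,0,0],"fingers": 0},{"dr": [0,0,0],"xyz": [0,0,0],"fingers": 0},{"dr": [0,0,0],"xyz": [0,0,0],"fingers": 0}]'

```text
time: 15.58
tool_pos: [617.1, -203.4, 135.5]
orientation: [[0.919, 0.395, -0.001], [0.395, -0.919, 0.0], [-0.001, -0.001, -1.0]]
ft_force: [-0.2, 0.3, -0.5]
opening: 85.7
grip_force: 0.0
```

Run:
```python
from h import *
c=cap('wrist','w9.png'); d=cap('side','s9.png')
s=status.sense(); p=s['tool_pos']; R=np.array(s['orientation']); print(p)
print(R.T@(np.array([446.3,-101,0])-p)/200)
a=cv2.resize(c['color'][180:280,240:400,::-1],None,fx=4,fy=4,interpolation=cv2.INTER_CUBIC)[:300]
b=cv2.resize(d['color'][150:225,270:430,::-1],None,fx=4,fy=4,interpolation=cv2.INTER_CUBIC)
cv2.imwrite('pics/c9.png',np.vstack([a,b]))
```

```text
[ 617.18168859 -203.41938145  135.40952503]
[-0.58234143 -0.80711204  0.67830608]
```

View pics/c9.png

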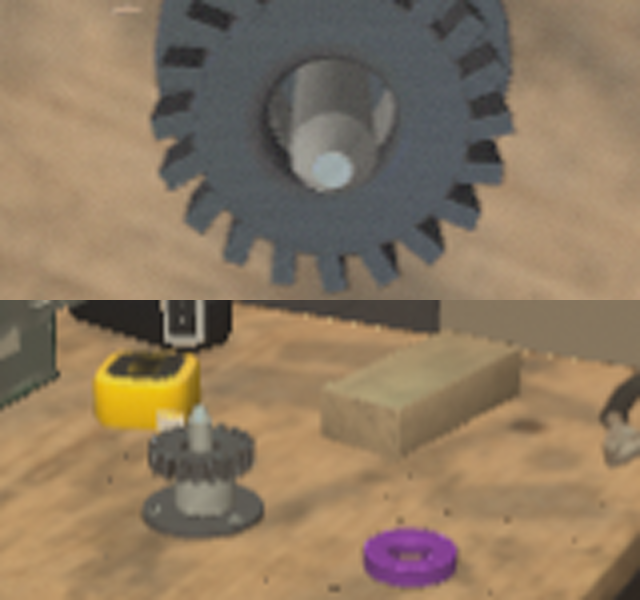

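The cutter is seated flat and centred; the post tip at crop (332,170) is directly under the tool. Next is the collar.

move_arm --deltas '[{"dr": [0,0,0],"xyz": [-0.1165,-0.1614,-0.02],"fingers": 0},{"dr": [0,0,0],"xyz": [-0.1165,-0.1614,0],"fingers": 0},{"dr": [0,0,0],"xyz": [-0.1165,-0.1614,0],"fingers": 0},{"dr": [0,0,0],"xyz": [-0.1165,-0.1614,0],"fingers": 0},{"dr": [0,0,0],"xyz": [-0.1165,-0.1614,0],"fingers": 0},{"dr": [0,0,0],"xyz": [0,0,0],"fingers": 0},{"dr": [0,0,0],"xyz": [0,0,0],"fingers": 0},{"dr": [0,0,0],"xyz": [0,0,0],"fingers": 0},{"dr": [0,0,0],"xyz": [0,0,0],"fingers": 0}]'

```text
time: 16.8
tool_pos: [447.3, -101.6, 140.0]
orientation: [[0.919, 0.395, 0.0], [0.395, -0.919, -0.0], [0.0, 0.0, -1.0]]
ft_force: [0.1, 0.0, 0.9]
opening: 85.4
grip_force: 0.0
```

Run:
```python
from h import *
c9=load('w9.png'); print('tip',w(c9,322.6,222.1,68))
c=cap('wrist','w10.png'); s=status.sense(); p=s['tool_pos']; R=np.array(s['orientation']); print(p)
q=proj(c,[446.3,-101,12])[0]; print('pred',q)
g=cv2.medianBlur(cv2.cvtColor(c['color'],cv2.COLOR_RGB2GRAY),3)
h=cv2.HoughCircles(g,cv2.HOUGH_GRADIENT_ALT,1,5,param1=100,param2=.7,minRadius=10,maxRadius=50)
for a in h[0]:
  if np.hypot(a[0]-q[0],a[1]-q[1])<25: x=w(c,a[0],a[1],12); print(a,x,R.T@(x-p))
hsv=cv2.cvtColor(c['color'],cv2.COLOR_RGB2HSV); print(hsv[int(q[1]),int(q[0])-60:int(q[0])+60:6].tolist())
print(blob(c,q,50,(70,0,60),(130,110,255)))
```

```text
tip [ 617.17355084 -203.59032306   68.        ]
[ 447.12698816 -101.50511621  139.97417252]
pred [320.8720012  196.92760915]
[323.       195.        31.787199] [ 448.40465679 -101.92047846   12.        ] [  1.00164902   0.87909121 127.97428528]
[323.       195.        13.838284] [ 448.40465679 -101.92047846   12.        ] [  1.00164902   0.87909121 127.97428528]
[[17, 74, 127], [17, 79, 133], [17, 83, 139], [16, 78, 143], [16, 79, 142], [17, 76, 134], [80, 16, 187], [88, 18, 187], [19, 18, 156], [16, 79, 146], [16, 81, 133], [15, 77, 136], [17, 80, 127], [17, 34, 143], [90, 18, 185], [96, 22, 177], [84, 8, 163], [17, 85, 194], [16, 87, 193], [16, 82, 193]]
(((324.4310302734375, 194.70689392089844), 31.65224266052246), ((324.4088134765625, 195.16354370117188), (59.75481033325195, 62.99797058105469), 98.40332794189453))
```

move_arm --deltas '[{"dr": [0,0,0],"xyz": [0.003,0.006,0.1],"fingers": 0},{"dr": [0,0,0],"xyz": [0,0,0.15],"fingers": 0},{"dr": [0,0,0],"xyz": [0,0,0.15],"fingers": 0},{"dr": [0,0,0],"xyz": [0,0,0.1],"fingers": 0},{"dr": [0,0,0],"xyz": [0,0,0.08],"fingers": 0},{"dr": [0,0,0],"xyz": [0,0,0],"fingers": 0},{"dr": [0,0,0],"xyz": [0,0,0],"fingers": 0},{"dr": [0,0,0],"xyz": [0,0,0],"fingers": 0}]'

```text
time: 17.85
tool_pos: [448.2, -102.3, 24.7]
orientation: [[0.919, 0.395, 0.001], [0.395, -0.919, -0.0], [0.001, 0.001, -1.0]]
ft_force: [-1.1, 0.4, -0.4]
opening: 85.2
grip_force: 0.0
```

move_arm --deltas '[{"dr": [0,0,0],"xyz": [0,0,0],"fingers": 1},{"dr": [0,0,0],"xyz": [0,0,0],"fingers": 1},{"dr": [0,0,0],"xyz": [0,0,0],"fingers": 1},{"dr": [0,0,0],"xyz": [0,0,0],"fingers": 1},{"dr": [0,0,0],"xyz": [0,0,0],"fingers": 1}]'

```text
time: 18.48
tool_pos: [447.9, -102.2, 24.7]
orientation: [[0.919, 0.395, 0.001], [0.395, -0.919, -0.0], [0.001, 0.0, -1.0]]
ft_force: [-1.9, 1.2, 18.7]
opening: 48.3
grip_force: 38.1
```

move_arm --deltas '[{"dr": [0,0,0],"xyz": [0,0,-0.1],"fingers": 1},{"dr": [0,0,0],"xyz": [0,0,-0.15],"fingers": 1},{"dr": [0,0,0],"xyz": [0,0,-0.15],"fingers": 1},{"dr": [0,0,0],"xyz": [0,0,-0.1],"fingers": 1},{"dr": [0,0,0],"xyz": [0,0,0],"fingers": 1},{"dr": [0,0,0],"xyz": [0,0,0],"fingers": 1}]'

```text
time: 19.23
tool_pos: [447.5, -102.0, 123.6]
orientation: [[0.919, 0.395, -0.0], [0.395, -0.919, 0.0], [-0.0, -0.0, -1.0]]
ft_force: [1.1, 0.2, -1.5]
opening: 48.2
grip_force: 41.8
```

Run:
```python
from h import *
s=status.sense(); p=s['tool_pos']; R=np.array(s['orientation']); print(p,s['opening'],s['ft_force'])
print(R.T@(np.array([617.4,-203.6,0])-p)/200)
```

```text
[ 447.5220818  -102.03744677  123.57247695] 48.16396843179413 [ 1.08223284  0.20961711 -1.50568908]
[0.58016212 0.80208497 0.61738321]
```

move_arm --deltas '[{"dr": [0,0,0],"xyz": [0.116,0.1604,0],"fingers": 1},{"dr": [0,0,0],"xyz": [0.116,0.1604,0],"fingers": 1},{"dr": [0,0,0],"xyz": [0.116,0.1604,0],"fingers": 1},{"dr": [0,0,0],"xyz": [0.116,0.1604,0],"fingers": 1},{"dr": [0,0,0],"xyz": [0.116,0.1604,0],"fingers": 1},{"dr": [0,0,0],"xyz": [0,0,0],"fingers": 1},{"dr": [0,0,0],"xyz": [0,0,0],"fingers": 1},{"dr": [0,0,0],"xyz": [0,0,0],"fingers": 1},{"dr": [0,0,0],"xyz": [0,0,0],"fingers": 1}]'

```text
time: 20.35
tool_pos: [617.2, -203.3, 124.1]
orientation: [[0.919, 0.395, -0.0], [0.395, -0.919, 0.0], [-0.0, -0.0, -1.0]]
ft_force: [-0.3, -1.1, -1.5]
opening: 48.0
grip_force: 41.8
```

Run:
```python
from h import *
c=cap('wrist','w11.png'); d=cap('side','s11.png')
s=status.sense(); p=s['tool_pos']; print(p,s['opening'])
print(proj(d,[[p[0],p[1],p[2]-18.7],[617.2,-203.5,68],[617.2,-203.5,p[2]-18.7]]))
a=cv2.resize(c['color'][200:275,250:390,::-1],None,fx=4,fy=4,interpolation=cv2.INTER_CUBIC)
b=cv2.resize(d['color'][145:215,270:410,::-1],None,fx=4,fy=4,interpolation=cv2.INTER_CUBIC)
cv2.imwrite('pics/c11.png',np.vstack([a,b]))
```

```text
[ 617.46770964 -203.50081378  124.21369716] 48.22663967022596
[[318.83947164 161.23447569]
 [319.41433503 176.67934782]
 [318.94092223 161.25266657]]
```

View pics/c11.png

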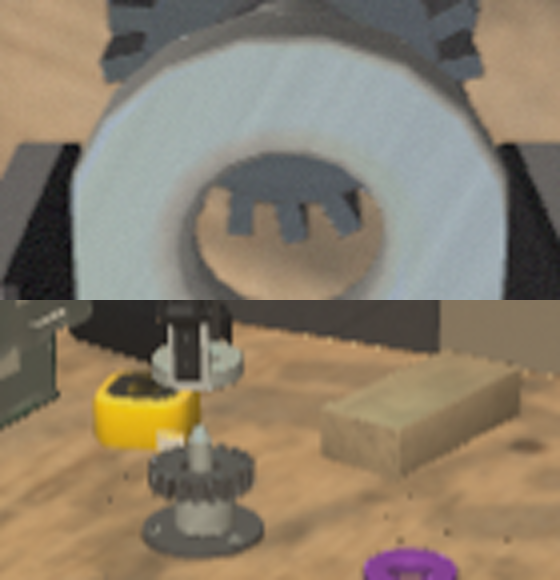

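Collar (col 198) and post (~198–200) are aligned in the side view. Laterally the collar is centred at 291 and the cutter at 294. Lowering.

move_arm --deltas '[{"dr": [0,0,0],"xyz": [0,0,0.03],"fingers": 1},{"dr": [0,0,0],"xyz": [0,0,0.05],"fingers": 1},{"dr": [0,0,0],"xyz": [0,0,0.05],"fingers": 1},{"dr": [0,0,0],"xyz": [0,0,0.05],"fingers": 1},{"dr": [0,0,0],"xyz": [0,0,0.05],"fingers": 1},{"dr": [0,0,0],"xyz": [0,0,0.03],"fingers": 1},{"dr": [0,0,0],"xyz": [0,0,0],"fingers": 1},{"dr": [0,0,0],"xyz": [0,0,0],"fingers": 1},{"dr": [0,0,0],"xyz": [0,0,0],"fingers": 1}]'

```text
time: 21.58
tool_pos: [617.8, -203.8, 72.4]
orientation: [[0.919, 0.395, 0.0], [0.395, -0.919, -0.0], [0.0, 0.0, -1.0]]
ft_force: [0.2, -1.1, -1.3]
opening: 47.6
grip_force: 41.8
```

Next: lower 1 mm, open, lift, then move toward the nut.

move_arm --deltas '[{"dr": [0,0,0],"xyz": [0,0,0.006],"fingers": 1},{"dr": [0,0,0],"xyz": [0,0,0],"fingers": 1},{"dr": [0,0,0],"xyz": [0,0,0],"fingers": 0},{"dr": [0,0,0],"xyz": [0,0,0],"fingers": 0},{"dr": [0,0,0],"xyz": [0,0,0],"fingers": 0},{"dr": [0,0,0],"xyz": [0,0,-0.1],"fingers": 0},{"dr": [0,0,0],"xyz": [0,0,-0.15],"fingers": 0},{"dr": [0,0,0],"xyz": [0,0,-0.1],"fingers": 0},{"dr": [0,0,0],"xyz": [0,0,0],"fingers": 0},{"dr": [0,0,0],"xyz": [0,0,0],"fingers": 0},{"dr": [0,0,0],"xyz": [0,0,0],"fingers": 0}]'

```text
time: 22.95
tool_pos: [617.2, -203.5, 139.8]
orientation: [[0.919, 0.395, -0.002], [0.395, -0.919, 0.001], [-0.001, -0.001, -1.0]]
ft_force: [-0.3, 0.7, -0.2]
opening: 85.4
grip_force: 0.0
```

Run:
```python
from h import *
c=cap('wrist','w12.png'); d=cap('side','s12.png'); s=status.sense(); p=s['tool_pos']; R=np.array(s['orientation']); print(p)
print('nut',R.T@(np.array([432.3,60.3,0])-p)/200)
q=proj(c,[617.3,-203.5,58])[0]; print('pred collar top',q)
g=cv2.medianBlur(cv2.cvtColor(c['color'],cv2.COLOR_RGB2GRAY),3)
h=cv2.HoughCircles(g,cv2.HOUGH_GRADIENT_ALT,1,5,param1=100,param2=.6,minRadius=10,maxRadius=60)
for a in h[0]:
  if np.hypot(a[0]-q[0],a[1]-q[1])<25: print(a,w(c,a[0],a[1],58))
print('expected radius',proj(c,[617.3+26*.395,-203.5-26*.919,58])[0]-q)
print(blob(c,q,60,(70,0,125),(130,40,255)))
```

```text
[ 617.38699669 -203.59608945  140.07729439]
nut [-0.32891996 -1.57699838  0.7020595 ]
pred collar top [322.31152892 214.43021026]
[319.       192.        44.776237] [ 630.27850128 -195.63490182   58.        ]
[321.      213.       37.74567] [ 617.86143794 -202.33418204   58.        ]
[321.       213.        16.413134] [ 617.86143794 -202.33418204   58.        ]
[339.      209.       24.84661] [ 624.94206711 -211.94639853   58.        ]
expected radius [ 4.00751311e+01 -2.69968653e-02]
(((322.0809326171875, 212.34881591796875), 38.49807357788086), ((322.0002136230469, 213.04714965820312), (71.62256622314453, 76.82421112060547), 95.81372833251953))
```

The collar is centred within ~1 mm and its apparent size matches the seated height. Next is the nut.

move_arm --deltas '[{"dr": [0,0,0],"xyz": [-0.047,-0.2253,0],"fingers": 0},{"dr": [0,0,0],"xyz": [-0.047,-0.2253,0],"fingers": 0},{"dr": [0,0,0],"xyz": [-0.047,-0.2253,0],"fingers": 0},{"dr": [0,0,0],"xyz": [-0.047,-0.2253,0],"fingers": 0},{"dr": [0,0,0],"xyz": [-0.047,-0.2253,0],"fingers": 0},{"dr": [0,0,0],"xyz": [-0.047,-0.2253,0],"fingers": 0},{"dr": [0,0,0],"xyz": [-0.047,-0.2253,0],"fingers": 0},{"dr": [0,0,0],"xyz": [0,0,0],"fingers": 0},{"dr": [0,0,0],"xyz": [0,0,0],"fingers": 0},{"dr": [0,0,0],"xyz": [0,0,0],"fingers": 0},{"dr": [0,0,0],"xyz": [0,0,0],"fingers": 0}]'

```text
time: 24.42
tool_pos: [433.2, 59.5, 140.8]
orientation: [[0.919, 0.394, 0.0], [0.394, -0.919, -0.0], [0.0, 0.0, -1.0]]
ft_force: [-0.1, -0.2, 0.2]
opening: 85.3
grip_force: 0.0
```

Run:
```python
from h import *
c=cap('wrist','w13.png'); s=status.sense(); p=s['tool_pos']; R=np.array(s['orientation']); print(p)
q=proj(c,[[432.3,60.3,20],[432.3,60.3,4]]); print('pred top, flange',q)
q=q[0]
g=cv2.medianBlur(cv2.cvtColor(c['color'],cv2.COLOR_RGB2GRAY),3)
h=cv2.HoughCircles(g,cv2.HOUGH_GRADIENT_ALT,1,3,param1=100,param2=.6,minRadius=10,maxRadius=50)
for a in h[0]:
  if np.hypot(a[0]-q[0],a[1]-q[1])<25:
    for z in (4,20): x=w(c,a[0],a[1],z); print(a,z,x,R.T@(x-p))
print(blob(c,q,50,(70,0,60),(130,110,255)))
```

```text
[433.05213977  59.62406565 140.78033785]
pred top, flange [[320.69627962 199.21862731]
 [320.75893859 193.89824858]]
[322.       197.        18.438208] 4 [430.2895069   58.34075323   4.        ] [-3.04805955e+00  9.04641731e-02  1.36780265e+02]
[322.       197.        18.438208] 20 [434.31342367  60.07466744  20.        ] [1.33390938e+00 8.16374749e-02 1.20780371e+02]
[331.       205.        29.653418] 4 [426.9288127   48.85597932   4.        ] [ -9.87270231   7.48501979 136.7801589 ]
[331.       205.        29.653418] 20 [431.16510701  51.1892795   20.        ] [ -5.05945319   7.00889752 120.78027078]
[332.       199.        26.880243] 4 [431.94541204  50.15333042   4.        ] [ -4.7506092    8.26831467 136.78028798]
[332.       199.        26.880243] 20 [435.86468463  52.40464508  20.        ] [ -0.26104842   7.74269244 120.78039171]
[322.       197.        27.913656] 4 [430.2895069   58.34075323   4.        ] [-3.04805955e+00  9.04641731e-02  1.36780265e+02]
[322.       197.        27.913656] 20 [434.31342367  60.07466744  20.        ] [1.33390938e+00 8.16374749e-02 1.20780371e+02]
(((321.4835205078125, 191.59339904785156), 25.894285202026367), ((321.2669677734375, 192.06719970703125), (48.241050720214844, 51.889347076416016), 101.43982696533203))
```

move_arm --deltas '[{"dr": [0,0,0],"xyz": [0.004,0.001,0.1],"fingers": 0},{"dr": [0,0,0],"xyz": [0,0,0.15],"fingers": 0},{"dr": [0,0,0],"xyz": [0,0,0.15],"fingers": 0},{"dr": [0,0,0],"xyz": [0,0,0.1],"fingers": 0},{"dr": [0,0,0],"xyz": [0,0,0.05],"fingers": 0},{"dr": [0,0,0],"xyz": [0,0,0],"fingers": 0},{"dr": [0,0,0],"xyz": [0,0,0],"fingers": 0},{"dr": [0,0,0],"xyz": [0,0,0],"fingers": 0}]'

```text
time: 25.48
tool_pos: [433.9, 60.2, 31.5]
orientation: [[0.919, 0.395, 0.001], [0.395, -0.919, 0.0], [0.001, 0.0, -1.0]]
ft_force: [-0.2, -0.1, 1.2]
opening: 84.8
grip_force: 0.0
```

move_arm --deltas '[{"dr": [0,0,0],"xyz": [0,0,0],"fingers": 1},{"dr": [0,0,0],"xyz": [0,0,0],"fingers": 1},{"dr": [0,0,0],"xyz": [0,0,0],"fingers": 1},{"dr": [0,0,0],"xyz": [0,0,0],"fingers": 1},{"dr": [0,0,0],"xyz": [0,0,0],"fingers": 1}]'

```text
time: 26.1
tool_pos: [433.6, 60.2, 31.2]
orientation: [[0.919, 0.395, 0.0], [0.395, -0.919, 0.0], [0.0, 0.0, -1.0]]
ft_force: [-1.3, 0.8, 11.1]
opening: 27.9
grip_force: 38.6
```

move_arm --deltas '[{"dr": [0,0,0],"xyz": [0,0,-0.1],"fingers": 1},{"dr": [0,0,0],"xyz": [0,0,-0.15],"fingers": 1},{"dr": [0,0,0],"xyz": [0,0,-0.15],"fingers": 1},{"dr": [0,0,0],"xyz": [0,0,-0.1],"fingers": 1},{"dr": [0,0,0],"xyz": [0.047,0.226,0],"fingers": 1},{"dr": [0,0,0],"xyz": [0.047,0.226,0],"fingers": 1},{"dr": [0,0,0],"xyz": [0.047,0.226,0],"fingers": 1},{"dr": [0,0,0],"xyz": [0.047,0.226,0],"fingers": 1},{"dr": [0,0,0],"xyz": [0.047,0.226,0],"fingers": 1},{"dr": [0,0,0],"xyz": [0.047,0.226,0],"fingers": 1},{"dr": [0,0,0],"xyz": [0.035,0.226,0],"fingers": 1},{"dr": [0,0,0],"xyz": [0,0,0],"fingers": 1}]'

```text
time: 27.6
tool_pos: [617.9, -208.1, 130.4]
orientation: [[0.92, 0.393, 0.001], [0.393, -0.92, -0.001], [0.001, 0.001, -1.0]]
ft_force: [-0.5, 0.5, -1.3]
opening: 28.2
grip_force: 40.2
```

move_arm --deltas '[{"dr": [0,0,0],"xyz": [0,0,0],"fingers": 1},{"dr": [0,0,0],"xyz": [0,0,0],"fingers": 1},{"dr": [0,0,0],"xyz": [0,0,0],"fingers": 1}]'

```text
time: 27.98
tool_pos: [616.4, -204.7, 131.0]
orientation: [[0.919, 0.395, -0.0], [0.395, -0.919, 0.0], [-0.0, -0.0, -1.0]]
ft_force: [0.3, -0.1, -1.7]
opening: 27.8
grip_force: 40.2
```

Run:
```python
from h import *
c=cap('wrist','w14.png'); d=cap('side','s14.png'); s=status.sense(); p=s['tool_pos']; R=np.array(s['orientation']); print(p,s['opening'])
print('corr',R.T@(np.array([617.4,-203.6,0])-p)/200)
q=proj(d,[[p[0],p[1],p[2]-29],[617.2,-203.5,68]]);print(q)
a=cv2.resize(c['color'][200:275,250:390,::-1],None,fx=4,fy=4,interpolation=cv2.INTER_CUBIC)
b=cv2.resize(d['color'][145:215,270:410,::-1],None,fx=4,fy=4,interpolation=cv2.INTER_CUBIC)
cv2.imwrite('pics/c14.png',np.vstack([a,b]))
```

```text
[ 616.5698621  -204.94380823  131.03713955] 27.871218778267483
corr [ 0.00646904 -0.00452247  0.65518575]
[[319.55093663 162.54678025]
 [319.41433503 176.67934782]]
```

View pics/c14.png

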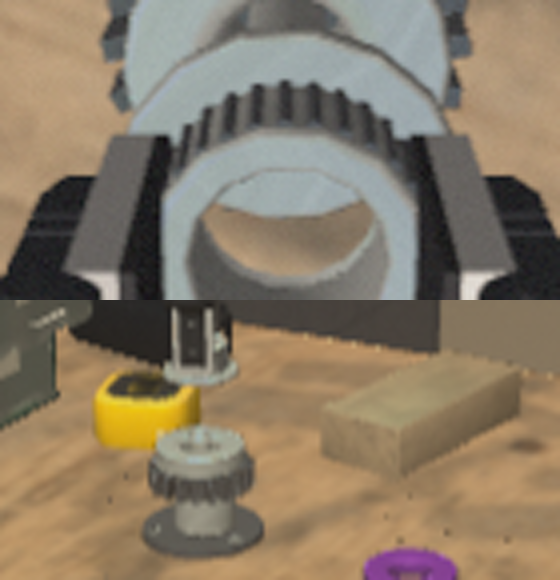

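The collar sits flat on the stack. The nut flange is at col 201.5 and the post axis at ~198.5, so it needs about +1.5 mm in tool x and -0.7 mm in tool y. Lowering.

move_arm --deltas '[{"dr": [0,0,0],"xyz": [0.0075,-0.0035,0.03],"fingers": 1},{"dr": [0,0,0],"xyz": [0,0,0.04],"fingers": 1},{"dr": [0,0,0],"xyz": [0,0,0.04],"fingers": 1},{"dr": [0,0,0],"xyz": [0,0,0.04],"fingers": 1},{"dr": [0,0,0],"xyz": [0,0,0.03],"fingers": 1},{"dr": [0,0,0],"xyz": [0,0,0.02],"fingers": 1},{"dr": [0,0,0],"xyz": [0,0,0],"fingers": 1},{"dr": [0,0,0],"xyz": [0,0,0],"fingers": 1},{"dr": [0,0,0],"xyz": [0,0,0],"fingers": 1}]'

```text
time: 29.2
tool_pos: [617.9, -204.2, 91.1]
orientation: [[0.919, 0.395, 0.0], [0.395, -0.919, -0.0], [0.0, 0.0, -1.0]]
ft_force: [-0.5, -0.6, -0.5]
opening: 27.7
grip_force: 40.2
```

move_arm --deltas '[{"dr": [0,0,0],"xyz": [0,0,0.009],"fingers": 1},{"dr": [0,0,0],"xyz": [0,0,0],"fingers": 1},{"dr": [0,0,0],"xyz": [0,0,0],"fingers": 0},{"dr": [0,0,0],"xyz": [0,0,0],"fingers": 0},{"dr": [0,0,0],"xyz": [0,0,0],"fingers": 0},{"dr": [0,0,0],"xyz": [0,0,-0.05],"fingers": 0},{"dr": [0,0,0],"xyz": [0,0,-0.1],"fingers": 0},{"dr": [0,0,0],"xyz": [0,0,-0.15],"fingers": 0},{"dr": [0,0,0],"xyz": [0,0,-0.1],"fingers": 0},{"dr": [0,0,0],"xyz": [0,0,0],"fingers": 0},{"dr": [0,0,0],"xyz": [0,0,0],"fingers": 0},{"dr": [0,0,0],"xyz": [0,0,0],"fingers": 0}]'

```text
time: 30.7
tool_pos: [617.3, -204.0, 168.2]
orientation: [[0.919, 0.395, -0.001], [0.395, -0.919, 0.001], [-0.001, -0.001, -1.0]]
ft_force: [-0.2, -0.2, -0.7]
opening: 85.8
grip_force: 0.0
```

Run:
```python
from h import *
c=cap('wrist','w15.png'); s=status.sense(); p=s['tool_pos']; print(p)
P=[617.4,-203.5,78]; q=proj(c,P)[0]; print('pred nut top',q, 'r16',proj(c,[617.4+16*.395,-203.5-16*.919,78])[0]-q)
g=cv2.medianBlur(cv2.cvtColor(c['color'],cv2.COLOR_RGB2GRAY),3)
h=cv2.HoughCircles(g,cv2.HOUGH_GRADIENT_ALT,1,3,param1=100,param2=.6,minRadius=8,maxRadius=60)
for a in h[0]:
  if np.hypot(a[0]-q[0],a[1]-q[1])<25: print(a,w(c,a[0],a[1],78))
# side-view: compare before/after for level: column/row extents of bright pixels
d=cap('side','s15.png'); o=load('s12.png')
m=(cv2.absdiff(d['color'],o['color']).max(2)>25).astype(np.uint8); m[:150]=0
cs=cv2.findContours(m,cv2.RETR_EXTERNAL,cv2.CHAIN_APPROX_NONE)[0]
for k in sorted(cs,key=cv2.contourArea)[-3:]: print('change',cv2.boundingRect(k))
print('exp nut top/flange',proj(d,[[617.4,-203.5,78],[617.4,-203.5,58]]))
for y in range(158,186): print(y,''.join('%4d'%v for v in cv2.cvtColor(d['color'],cv2.COLOR_RGB2GRAY)[y,304:336]))
```

```text
[ 617.3707647  -204.04724242  168.18965281]
pred nut top [321.60183611 210.27307164] r16 [ 2.37564927e+01 -1.40670100e-02]
[323.       206.        18.384851] [ 620.53540594 -203.17707122   78.        ]
[323.       206.        32.927467] [ 620.53540594 -203.17707122   78.        ]
[306.      195.       41.59035] [ 623.09985365 -189.76983644   78.        ]
[334.       214.        34.148865] [ 618.27555846 -212.24100505   78.        ]
[312.       215.        31.816715] [ 611.75485536 -198.8530217    78.        ]
[341.      211.       43.52329] [ 622.08387595 -215.71926604   78.        ]
[313.       190.        24.005594] [ 628.09560088 -192.7193187    78.        ]
[318.       186.        21.898945] [ 631.90561023 -194.69684145   78.        ]
change (310, 150, 11, 10)
change (312, 170, 15, 13)
change (321, 266, 25, 23)
exp nut top/flange [[319.2143481  172.59648231]
 [319.46358554 180.70185309]]
158   38  39  38  38  39  38  38  40  40  40  40  40  40  41  39  39  39  39  38  39  37  36  36  96 143 151 154 156 156 154 149 143
159   47  39  38  39  37  40  39  40  39  40  39  39  41  42  
[... 2828 characters left out ...]
163 145 145 162 152 159 160 157 155
181  157 155 155 157 133 166 152 152 160 160 167 149 139 141 142 143 149 141 143 154 169 151 150 146 138 164 151 139 156 156 154 150
182  154 152 152 152 139 151 167 157 143 146 154 160 157 162 161 163 162 160 160 160 157 133 139 150 166 152 120 123 147 149 149 150
183  155 152 149 147 126 125 150 164 156 152 146 154 150 153 143 143 140 138 141 153 148 151 172 160 149 121  96  94 129 141 146 151
184  148 144 140 131 120 120 124 148 161 163 166 166 157 165 154 157 157 156 159 164 162 156 162 137 114 108  94  86  97 123 151 158
185  136 134 133 101 114 130 129 134 136 144 154 161 162 173 173 175 176 175 170 157 144 131 131 125 117 107  96  88  81 108 155 158
```

The numbers show the nut top at rows 170–175 and columns 312–326 in the side view. That is centred on (319,172.6), which matches a level, seated nut. Handing in.

```bash
python3 -c "
from station import ctrl
print(ctrl.finish_job())"
```

```text
the job is handed in; nothing more can be done
None
```

I loaded sleeve, cutter, collar and nut onto the arbor in that order and handed the job in at about 31 s of the 90 s; the camera checks show all four level and centred, and no verdict was returned.

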